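Cam-lock the tool caddy's tray

ROBOT

A 6-joint arm with a two-finger parallel gripper is mounted at the origin on the work surface. World frame = base frame: x ahead of the robot, y to its left, z up, the work surface at z = 0. Lengths are in m, angles in rad, forces in N, time in s.
With the tool pointing down it reaches from about 0.425 to 0.95 m from the base axis. Payload 3.5 kg.
Tool frame: the origin (TCP) lies on the centre line of the jaws, within the pads' length; the fingertips stand 17 mm ahead of it and the grasp point (between the pads) lies 2 mm behind it; z points along the fingers, y is the line along which they close (so a half turn about z gives the same grasp; the last joint's range is limited). The gripper opens to 85 mm and grips with 20 to 120 N. Pads are 22 mm wide; open, the fingers measure 114 mm over their backs; the gripper's body (76 mm by 85 mm) begins 54 mm behind the grasp point. The pads swing forward as they close: fully open they stand 13 mm farther back than shut.
Start: joints at [0.96, 0.286, 1.577, -0, 1.279, -0.15], TCP at [0.3, 0.605, 0.248] pointing down, gripper open.
Joint ranges: [-2.77, 2.77], [-0.9, 2.22], [0.21, 2.48], [-1.53, 4.67], [0.24, 2.81], [-2.84, 2.84]. Speed limits (rad/s): [2.79, 2.79, 3.14, 3.14, 3.14, 3.14].

INTERFACE

Orientations are given as a unit quaternion [x, y, z, w].
In Python, from plant import ctrl gives the robot as it stands. The module is installed in compiled form; this text tells all that it offers.
- The arm moves only by the tool drive_tool, never from a script. Its argument "moves" is a list of rows, each a list of 3 entries, a list of its own where there are three numbers: the turn, a rotation vector about the tool's x, y, z in rad, then the shift along the tool's x, y, z in m, then the finger opening in m, from 0 to 0.0854. A call has 1 to 5 rows; each row shifts and turns the commanded pose from where the row before left it, along the tool's axes as they then stand; what a row does not reach is not made up. A row lasts 1/8 s, in which the tool goes at most 62.5 mm and 10.7 degrees, less where a joint would pass 70% of its speed; a pose out of reach is approached as far as the arm can. A call with a gripper value outside its range is refused whole. The fingers move at their own pace and stop on an object; "grip_force" is the grip in N (left out, the last holds). Time passes only in rows, so rows that do not move let the fingers close. It gives the time, the measured TCP pose, the force, the opening and the grip force at its end, in the units of the state.
- ctrl.get_state(): the state, without advancing time (a new reading comes with each control period).
- ctrl.read_camera(name): name is "side" or "top"; returns a dict with "image" (400x640x3 uint8, red, green, blue), "fx", "fy", "cx", "cy" (pixels), "R" (3x3) and "t" (3): a world point X has camera coordinates R X + t. Camera axes: x right, y down, z forward; pixel columns grow to the right and rows downward; lengths in m; the calibration is good to about 2 mm. A picture is of the moment at which its call begins. There is no depth.
- ctrl.sign_off(): hands the job in; it is judged then, once.
The state is a dict: "time": time; "qpos": joint angles; "dq": joint speeds; "joint_efforts": joint torques, N m; "eef_pos": TCP position; "tcp_rot": TCP orientation; "contact_force": force on the tool from outside, world axes, zero at the start; "wrist_torque": the same for the moment, N m; "opening": opening from 0.0 (shut) to 1.0 (fully open); "finger_force": force on a finger pad.
Only numpy, scipy, OpenCV 4.12 (cv2) and the standard library are available. Lean on these libraries where they do the work, as an engineer would, in place of code of your own. Each camera call takes 0.05 s, during which the arm holds its last target. There are 200 camera calls.

TASK

Push the caddy's pulled-out tray in until it meets its spring stop, then use the screwdriver to turn the slotted cam disc on top of the caddy clockwise as far as it goes, so that it catches the tray's bolt head and draws the tray fully home. Then press the small recessed lock button beside the disc all the way down with the screwdriver's tip, and stand the screwdriver upright in its wooden block again. Leave the other things on the table undisturbed.

Things in the scene. Friction and masses are not known exactly. Their poses are not given: they have to be found in the camera images.
- caddy: Black plastic tool caddy, fixed to the table: a box 150 x 150 mm, 100 mm tall, with a round steel carry bar (10 mm thick) across its rear top up to 123 mm. Origin: centre of its underside. x points from its open front to its back (a tray pushed in moves along +x), y to its left, z up.
- tray (a joint): How far the tray stands out of the caddy, in m: 0 is fully home; it starts 35 to 70 mm out. It slides with about 2 N of friction. From about 6.5 mm outward to home a spring bumper resists (1.6 N per mm more), and when let go it comes back to about 5 to 7 mm out: only the cam can hold it home. The cam can catch it when it stands less than 8 mm out.
- tray_front (a point): Centre (left-right) of the outer face of the tray's flat front panel, 50 mm above the table; the panel is 150 mm wide, 10 mm thick and reaches from 3 to 99 mm above the table. It has no handle that sticks out; push it square on, towards the caddy's +x. Axes as the caddy's. A steel bolt with a T head stands from the panel's inner side near its top and runs in a groove of the caddy's top into the cam.
- cam (a joint): Angle of the cam disc, rad: starts at 0 to 0.15, grows as it is turned clockwise seen from above, stop at 1.5. From about 0.45 to 1.03 it draws the tray in, and beyond that it holds it home. Turning takes about 0.3 N m at most; it stays where it is left. The blade has up to 0.2 rad of play in the slot, so the screwdriver must turn that much, and any twist in the grip, farther than the disc.
- cam_slot (a point): On the vertical axis of the round aluminium cam disc (31 mm across) near the front of the caddy's top, on the disc's upper face, 106 mm above the table and 6 mm above the caddy's top. The straight slot runs through this point along this point's x axis (which turns with the disc): 18 mm long, 5.4 mm wide, with sloped edges, 10 mm deep. The disc is at x = -35 mm, y = 0 in the caddy's frame.
- lock_button (a joint): How far the lock button is pressed, m: 0 up, 0.005 fully down. Its pin is blocked by the cam until the cam is past about 1.1 rad; then it takes about 4 N, and it stays down when let go.
- lock_top (a point): Centre of the top of the round steel lock button, 17 mm across, lying 6 mm deep in a 20 mm round recess of the caddy's top, 45 mm to the left (+y) of the cam disc's axis. 94 mm above the table when up.
- driver_grip (a point): Middle of the screwdriver's square wooden handle (24 x 24 mm, 70 mm long). The stubby screwdriver is 126 mm long and stands upright, blade down, in the wooden block. Its z points from the tip up along the handle, x is the wide direction of the flat blade; the handle's sides are square to x and y. Mass about 110 g.
- driver_tip (a point): Centre of the end of the screwdriver's blade, 91 mm below the middle of the handle. The blade is 14 mm wide (x), 3 mm thick (y) and 12 mm long, on a round 8 mm shaft; 50 mm above the tip is a round 32 mm collar, 6 mm thick, on which the handle sits.
- block_mouth (a point): Centre of the hole's mouth on the top of the fixed wooden block (62 x 62 x 60 mm tall). The hole is 22 mm square, sides along the block's sides, with a 4 mm chamfer, through to the table. The screwdriver's shaft stands in it and its collar rests on the block's top, so its tip is then 50 mm below this point. z up, x and y along the block's sides.
- herb_pot: Green ceramic herb pot, 98 mm across the rim, 85 mm tall, leaves to about 155 mm. Origin: centre of its underside. Bystander.
- votive: Glass votive holder, 68 mm across, 65 mm tall. Origin: centre of its underside. Bystander.
- small_rake: Small hand rake, 212 mm long, lying down, up to 24 mm high. Origin: on the table under the handle's front end; x from handle to tines. Bystander.
- spout: Black silicone watering spout, 52 mm across its foot, 85 mm tall, standing. Origin: centre of its underside. Bystander.
Mind the look-alikes: they are no part of the job. There is more than one size of the part that bears driver_grip; the job needs the middle-sized. Of the things that look like the part that bears block_mouth, take the one that is nearest to the robot's base at the start.

How it is judged:
By the outcome, as a careful person would: the job done as asked, in the order asked, and still so for the second after the job is handed in, with the robot touching nothing.
It also fails if it takes over 67 s, if anything falls off the work surface, if the arm or the gripper's body presses on something with over 40 N, if the wrist force passes 120 N, or if a joint passes its speed limit or range.

## Working session

There is one attempt and no reset: what is moved stays moved. The work goes in short steps, Python scripts to look and compute and a tool call to move; the robot and the scene stay as the last step left them, time stands still between calls to the robot, and variables do not carry over. Pictures are saved under pics/ and viewed, at most 13 in all, crops included, and the job is handed in when it is done.

Besides the shell and the picture viewer there is one more tool, called after "Call:" as name(argument=value, ...) on one line, values as JSON. drive_tool: Moves the arm, as the interface text tells. Its arguments: {"type":"object","properties":{"moves":{"type":"array","items":{"type":"array"}},"grip_force":{"type":"number"}},"required":["moves"]}

```bash
mkdir -p pics; cat > h.py <<'E'
import numpy as np, cv2
from plant import ctrl
def snap(n,f=None):
    c=ctrl.read_camera(n)
    if f: cv2.imwrite('pics/'+f,c['image'][:,:,::-1])
    return c
def ray(c,u,v):
    R=np.array(c['R']);t=np.array(c['t'])
    return -R.T@t, R.T@np.array([(u-c['cx'])/c['fx'],(v-c['cy'])/c['fy'],1])
def onz(c,u,v,z):
    o,d=ray(c,u,v); return o+d*(z-o[2])/d[2]
def proj(c,X):
    p=np.array(c['R'])@np.array(X)+np.array(c['t']); return np.array([c['fx']*p[0]/p[2]+c['cx'],c['fy']*p[1]/p[2]+c['cy']])
E
python3 - <<'E'
from h import *
a=snap('top','top0.png');b=snap('side','side0.png')
for c in(a,b): print(ray(c,320,200),c['fx'])
s=ctrl.get_state();print({k:np.round(v,3) for k,v in s.items()})
E
```

```text
(array([0.31637135, 0.00500252, 1.17953391]), array([ 0.23470433, -0.00555306, -0.97207485])) 368.5959072497228
(array([ 0.44331032, -0.79875881,  0.55537773]), array([ 0.12052446,  0.86307068, -0.49064743])) 376.82966121007433
{'time': np.float64(0.1), 'qpos': array([ 0.96 ,  0.287,  1.578,  0.   ,  1.279, -0.15 ]), 'dq': array([-0.001, -0.003, -0.003, -0.001, -0.001, -0.001]), 'joint_efforts': array([ 1.000e-03, -4.073e+01, -2.937e+01, -0.000e+00,  3.000e-03,
        0.000e+00]), 'eef_pos': array([0.3  , 0.604, 0.247]), 'tcp_rot': array([ 0.228,  0.974, -0.001, -0.   ]), 'contact_force': array([-0.237,  0.731,  0.471]), 'wrist_torque': array([-0.014,  0.019,  0.011]), 'finger_force': np.float64(0.0), 'opening': np.float64(0.996)}
```

View pics/top0.png

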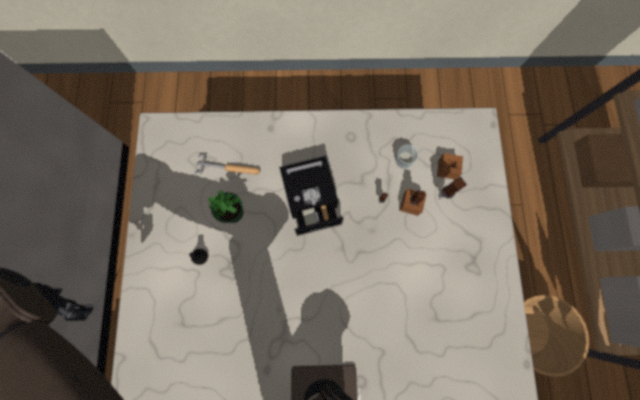

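View pics/side0.png

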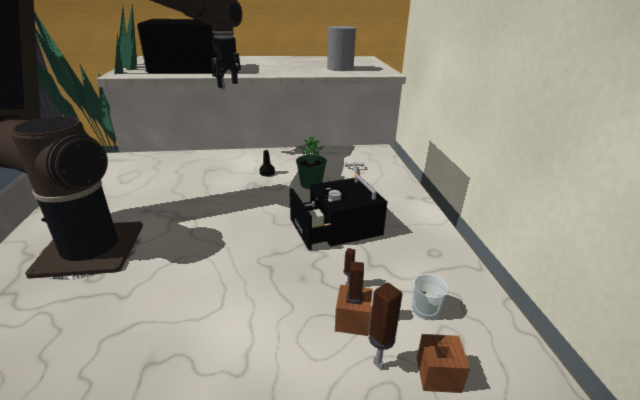

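The top view shows the caddy at (311,195), with its front facing the robot (down in the image). The side view shows its disc at (335,195).
- **Driver candidates:** a small one at top (383,197) / side (349,262), one in the near block at top (417,198) / side (355,282), and a large one at top (455,187) / side (384,318).
- **Block candidates:** top (413,202), which holds a driver, and top (450,165), which is empty.

By the description I choose the middle-sized driver and the near block, (413,202). I'll check that in a close crop.

```bash
python3 - <<'E'
from h import *
a=cv2.imread('pics/top0.png');b=cv2.imread('pics/side0.png')
A=cv2.resize(a[135:225,370:480],None,fx=4,fy=4,interpolation=2)
B=cv2.resize(b[240:395,325:475],None,fx=2.4,fy=2.4,interpolation=2)
C=cv2.resize(a[150:240,270:350],None,fx=3,fy=3,interpolation=2)
D=cv2.resize(b[170:250,280:395],None,fx=3,fy=3,interpolation=2)
H=np.zeros((600,800,3),np.uint8)
for im,x,y in((A,0,0),(B,440,0),(D,440,372-12)):
    h,w=im.shape[:2];h=min(h,600-y);w=min(w,800-x);H[y:y+h,x:x+w]=im[:h,:w]
C=C[:240];H[360:600,0:240]=C[:240]
H=np.clip(H.astype(float)*1.6,0,255).astype(np.uint8)
cv2.imwrite('pics/crop.png',H)
c=ctrl.read_camera('top')
for n,u,v,z in(('blk',413,201,.06),('blk2',450,163,.06),('small',383,197,.03),('cam',311,196,.106)): print(n,onz(c,u,v,z))
E
```

```text
blk [ 0.57804963 -0.29220062  0.06      ]
blk2 [ 0.70113686 -0.42113153  0.06      ]
small [ 0.60008224 -0.20449011  0.03      ]
cam [0.58843309 0.02566398 0.106     ]
```

View pics/crop.png

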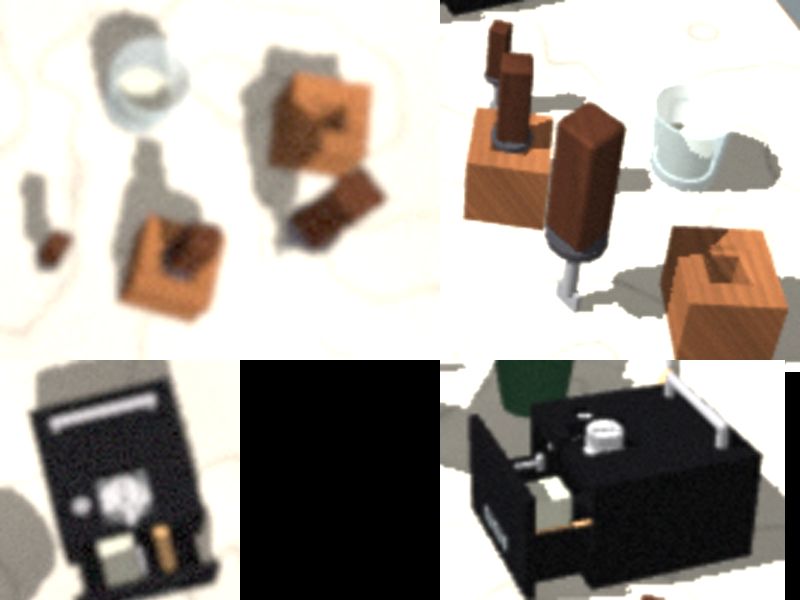

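The crop confirms it: the driver in the near block is the middle-sized one (the small one stands at left, the big one near the empty block). The disc, button and bar are also visible. Next I measure the caddy's yaw, the panel, the disc and the block.

```bash
python3 - <<'E'
from h import *
c=snap('top');im=c['image'];g=im.max(2).astype(int)
sub=np.zeros(g.shape,bool);sub[150:242,272:350]=True
dark=((g<45)&sub).astype(np.uint8)
cs,_=cv2.findContours(cv2.morphologyEx(dark,cv2.MORPH_CLOSE,np.ones((5,5))),0,2)
k=max(cs,key=cv2.contourArea);hull=cv2.convexHull(k)
q=cv2.approxPolyDP(hull,4,True)[:,0];print('hull',q.tolist())
for z in(.1,):
  for u,v in q: print((u,v),onz(c,u,v,z).round(4))
fill=np.zeros_like(dark);cv2.fillConvexPoly(fill,hull,1);fill=cv2.erode(fill,np.ones((5,5)))
br=((g>75)&(fill>0)).astype(np.uint8)
n,l,s,ce=cv2.connectedComponentsWithStats(br)
for i in range(1,n):
  if s[i,4]>3:
    ys,xs=np.where(l==i);w=g[ys,xs];p=(xs@w/w.sum(),ys@w/w.sum())
    r=cv2.minAreaRect(np.c_[xs,ys].astype(np.float32))
    print(s[i].tolist(),np.round(p,2),np.round(onz(c,*p,.106),4),r, im[ys,xs].mean(0).round())
# block
hsv=cv2.cvtColor(im,cv2.COLOR_RGB2HSV)
print(im[208,405],im[212,415],im[175,445],im[197,417])
for y in range(186,220,2): print(y,[tuple(im[y,x]) [0] for x in range(396,434,2)])
E
```

```text
hull [[325, 157], [341, 220], [298, 233], [281, 168]]
(np.int32(325), np.int32(157)) [ 0.7139 -0.0193  0.1   ]
(np.int32(341), np.int32(220)) [ 0.5147 -0.0625  0.1   ]
(np.int32(298), np.int32(233)) [0.4782 0.0655 0.1   ]
(np.int32(281), np.int32(168)) [0.6805 0.1169 0.1   ]
[287, 161, 35, 13, 149] [303.88 166.54] [0.6819 0.0462 0.106 ] ((303.9102478027344, 166.65220642089844), (4.841386795043945, 35.42020797729492), 75.52970886230469) [112. 109. 111.]
[303, 188, 18, 17, 228] [311.18 195.36] [0.5904 0.0251 0.106 ] ((311.5, 196.0), (16.0, 17.0), 90.0) [127. 124. 124.]
[294, 196, 6, 5, 25] [296.63 198.06] [0.5829 0.0688 0.106 ] ((296.5, 198.0), (4.0, 5.0), 90.0) [103. 101. 103.]
[321, 205, 7, 14, 56] [324.1 210.8] [ 0.5423 -0.0127  0.106 ] ((324.0235290527344, 211.60586547851562), (13.775084495544434, 4.338609218597412), 77.47119140625) [100.  77.  54.]
[302, 208, 17, 17, 193] [309.67 214.82] [0.5309 0.0304 0.106 ] ((310.2586669921875, 215.39657592773438), (15.784103393554688, 13.555760383605957), 68.19859313964844) [106. 104.  96.]
[336, 209, 3, 7, 10] [336.93 211.93] [ 0.5382 -0.0508
[... 4495 characters left out ...]
 np.uint8(131), np.uint8(162), np.uint8(180), np.uint8(186), np.uint8(182), np.uint8(181), np.uint8(181), np.uint8(181)]
216 [np.uint8(180), np.uint8(176), np.uint8(176), np.uint8(176), np.uint8(170), np.uint8(171), np.uint8(174), np.uint8(177), np.uint8(176), np.uint8(175), np.uint8(167), np.uint8(168), np.uint8(184), np.uint8(183), np.uint8(180), np.uint8(188), np.uint8(185), np.uint8(181), np.uint8(180)]
218 [np.uint8(177), np.uint8(173), np.uint8(176), np.uint8(175), np.uint8(167), np.uint8(172), np.uint8(179), np.uint8(183), np.uint8(180), np.uint8(182), np.uint8(182), np.uint8(181), np.uint8(184), np.uint8(185), np.uint8(187), np.uint8(183), np.uint8(186), np.uint8(185), np.uint8(181)]
```

Call:
drive_tool(moves=[[[0,0,0],[-0.0405,-0.0367,0],0],[[0,0,0],[-0.0405,-0.0367,0],0],[[0,0,0],[-0.0405,-0.0367,0],0],[[0,0,0],[-0.0405,-0.0367,0],0],[[0,0,0],[-0.0405,-0.0367,0],0]], grip_force=60)

```text
time: 0.82
eef_pos: [0.4002, 0.3485, 0.2483]
tcp_rot: [0.228, 0.974, 0.0, 0.0]
contact_force: [0.1, 0.4, 0.5]
opening: 0.003
finger_force: 0.0
```

Call:
drive_tool(moves=[[[0,0,0],[-0.0405,-0.0367,0],0],[[0,0,0],[-0.0276,-0.0446,0],0],[[0,0,0],[-0.0276,-0.0446,0],0],[[0,0,0],[-0.0276,-0.0446,0],0],[[0,0,0],[-0.0276,-0.0446,0],0]])

```text
time: 1.45
eef_pos: [0.4392, 0.0888, 0.2484]
tcp_rot: [0.228, 0.974, 0.0, 0.0]
contact_force: [0.6, -0.9, -0.7]
opening: -0.001
finger_force: 0.0
```

Call:
drive_tool(moves=[[[0,0,0],[-0.0276,-0.0446,0],0],[[0,0,0],[-0.0276,-0.0446,0],0],[[0,0,-0.175],[0,0,0],0],[[0,0,-0.175],[0,0,0],0],[[0,0,-0.175],[0,0,0],0]])

```text
time: 2.08
eef_pos: [0.449, -0.0143, 0.2482]
tcp_rot: [-0.035, 0.999, 0.0, -0.0]
contact_force: [-0.3, -0.6, -0.2]
opening: -0.003
finger_force: 0.0
```

Call:
drive_tool(moves=[[[0,0,-0.175],[0,0,0],0],[[0,0,0],[0,0,0],0]])

```text
time: 2.33
eef_pos: [0.449, -0.014, 0.2482]
tcp_rot: [-0.118, 0.993, 0.0, -0.0]
contact_force: [-0.3, -0.1, 0.1]
opening: -0.003
finger_force: 0.0
```

Call:
drive_tool(moves=[[[0,0,0],[0,0,0.06],0],[[0,0,0],[0,0,0.06],0],[[0,0,0],[0,0,0.055],0],[[0,0,0],[-0.015,0,0],0]])

```text
time: 2.82
eef_pos: [0.4596, -0.0094, 0.069]
tcp_rot: [-0.118, 0.993, 0.002, -0.006]
contact_force: [-0.4, -0.5, 0.5]
opening: -0.001
finger_force: 0.0
```

```bash
python3 - <<'E'
from h import *
a=snap('side')['image'];b=snap('top')['image']
A=cv2.resize(a[150:260,230:400],None,fx=4,fy=4,interpolation=2)[:,:,::-1]
cv2.imwrite('pics/push.png',np.clip(A*1.5,0,255))
E
```

```text
[ WARN:0@2.233] global loadsave.cpp:1063 imwrite_ Unsupported depth image for selected encoder is fallbacked to CV_8U.
```

View pics/push.png

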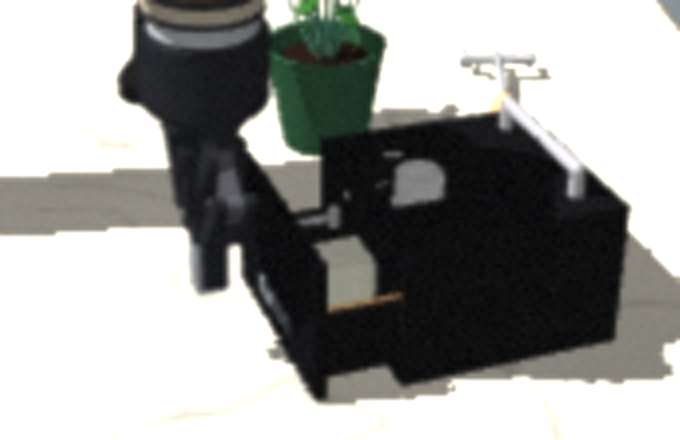

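The gripper tips stand in front of the panel (around (210,280) in the crop), clear of the bolt at (320,218). I push now.

Call:
drive_tool(moves=[[[0,0,0],[-0.012,0,0],0],[[0,0,0],[-0.012,0,0],0],[[0,0,0],[-0.012,0,0],0],[[0,0,0],[-0.01,0,0],0],[[0,0,0],[0,0,0],0]])

```text
time: 3.55
eef_pos: [0.5103, 0.0005, 0.0741]
tcp_rot: [-0.119, 0.993, -0.0, 0.002]
contact_force: [1.0, 0.3, 2.7]
opening: -0.001
finger_force: 0.0
```

Call:
drive_tool(moves=[[[0,0,0],[-0.008,0,0],0],[[0,0,0],[-0.007,0,0],0],[[0,0,0],[0,0,0],0]])

```text
time: 3.92
eef_pos: [0.5232, 0.0042, 0.0729]
tcp_rot: [-0.119, 0.993, 0.0, -0.0]
contact_force: [-1.3, -0.3, -0.5]
opening: 0.004
finger_force: 0.0
```

Call:
drive_tool(moves=[[[0,0,0],[-0.004,0,0],0],[[0,0,0],[0,0,0],0]])

```text
time: 4.18
eef_pos: [0.5271, 0.0049, 0.0733]
tcp_rot: [-0.119, 0.993, -0.0, 0.0]
contact_force: [-0.5, 0.1, -0.4]
opening: 0.0
finger_force: 0.0
```

Call:
drive_tool(moves=[[[0,0,0],[-0.003,0,0],0],[[0,0,0],[0,0,0],0]])

```text
time: 4.42
eef_pos: [0.5295, 0.0056, 0.0733]
tcp_rot: [-0.119, 0.993, 0.0, -0.001]
contact_force: [-2.9, -1.5, 0.9]
opening: 0.001
finger_force: 0.0
```

Call:
drive_tool(moves=[[[0,0,0],[-0.003,0,0],0],[[0,0,0],[0,0,0],0]])

```text
time: 4.68
eef_pos: [0.5316, 0.0062, 0.073]
tcp_rot: [-0.119, 0.993, 0.0, -0.002]
contact_force: [-6.5, -1.9, 2.5]
opening: -0.003
finger_force: 0.0
```

Call:
drive_tool(moves=[[[0,0,0],[-0.003,0,0],0],[[0,0,0],[0,0,0],0]])

```text
time: 4.92
eef_pos: [0.5333, 0.007, 0.0726]
tcp_rot: [-0.12, 0.993, 0.0, -0.003]
contact_force: [-10.0, -1.1, 3.7]
opening: -0.002
finger_force: 0.0
```

Call:
drive_tool(moves=[[[0,0,0],[0.012,0,0],0],[[0,0,0],[0.03,0,-0.01],0],[[0,0,0],[0,0,-0.06],0],[[0,0,0],[0,0,-0.06],0.07],[[0,0,0],[0,0,-0.055],0.07]])

```text
time: 5.55
eef_pos: [0.4955, -0.0029, 0.2614]
tcp_rot: [-0.119, 0.993, -0.0, 0.003]
contact_force: [0.8, -0.4, 0.0]
opening: 0.417
finger_force: 0.0
```

```bash
python3 - <<'E'
from h import *
s=ctrl.get_state();print(s['eef_pos'],s['qpos'])
b=snap('side');a=snap('top')
A=a['image'][150:225,270:430];B=b['image'][170:340,275:425]
A=cv2.resize(A,None,fx=5,fy=5,interpolation=2)[:250]
H=np.zeros((600,800,3),np.uint8);A=cv2.resize(a['image'][150:225,270:430],(640,300),interpolation=2)
H[:300,:640]=A;H[300:,0:440]=cv2.resize(b['image'][255:335,320:395],(440,300)) [:, :440]
H[300:,450:800]=cv2.resize(b['image'][175:250,290:390],(350,300))
cv2.imwrite('pics/after.png',np.clip(H[:,:,::-1].astype(float)*1.5,0,255).astype(np.uint8))
E
```

```text
[ 0.49549604 -0.00286215  0.26139807] [-2.11273453e-01 -1.31388923e-01  1.99649911e+00  9.44280484e-04
  1.27127762e+00 -2.02134701e+00]
```

View pics/after.png

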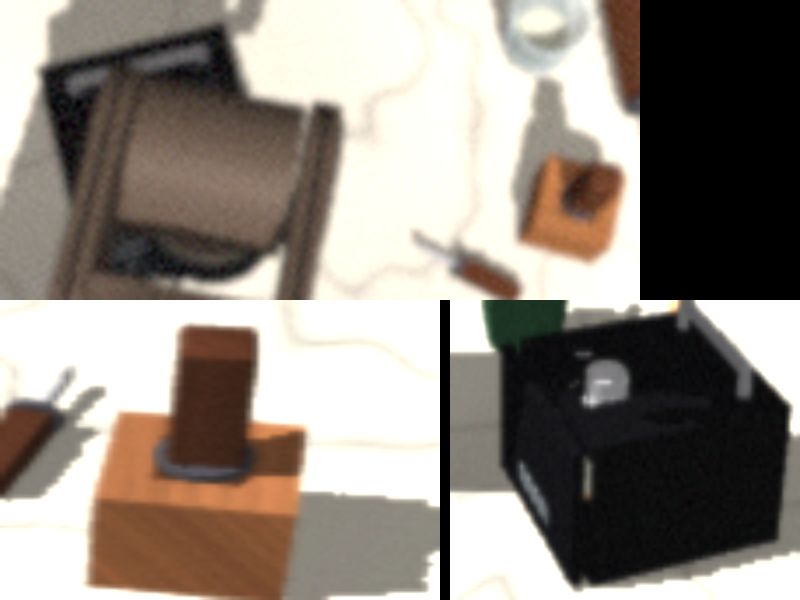

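The tray is in, with a small spring gap showing at about (588,478) in the crop. The small look-alike was balanced on its tip, fell over by itself and now lies on the table. The middle driver still stands in its block. I now triangulate the handle.

```bash
python3 - <<'E'
from h import *
def comp(c,x0,x1,y0,y1):
    im=c['image'].astype(int);R,G,B=im[...,0],im[...,1],im[...,2]
    m=np.zeros(R.shape,np.uint8);m[y0:y1,x0:x1]=((R-B>10)&(R<88)&(R>1.35*B))[y0:y1,x0:x1]
    n,l,s,ce=cv2.connectedComponentsWithStats(m)
    i=1+np.argmax(s[1:,4]);k=(l==i).astype(np.uint8)
    cs,_=cv2.findContours(k,0,1);q=cv2.approxPolyDP(max(cs,key=cv2.contourArea),1.5,True)[:,0]
    return s[i].tolist(),q.tolist(),cv2.minAreaRect(max(cs,key=cv2.contourArea))
a=snap('top');b=snap('side')
print(comp(a,395,435,183,212));print(comp(b,340,375,250,310))
im=a['image']
for y in range(186,214,2): print(y,' '.join('%3d'%v for v in im[y,400:434,0]))
im=b['image']
for y in (258,260,262,264,266,268,270,274,278,284,290,294,298): print(y,' '.join('%3d'%v for v in im[y,344:372,0]))
cv2.imwrite('pics/full.png',np.clip(np.vstack([a['image'][100:280],b['image'][130:]])[:,:,::-1].astype(float)*1.4,0,255).astype(np.uint8))
E
```

```text
([410, 190, 14, 15, 152], [[411, 190], [410, 201], [417, 204], [421, 200], [423, 193], [419, 190]], ((416.4461975097656, 196.9307861328125), (12.527507781982422, 14.388028144836426), 7.125016689300537))
([347, 262, 25, 42, 576], [[352, 262], [348, 296], [359, 299], [362, 293], [362, 301], [352, 303], [369, 301], [371, 291], [361, 291], [363, 265], [362, 263]], ((359.0, 282.5), (41.0, 24.0), 90.0))
186 144 114 103 105 101 105 104 103 100  99 103 105 103 103 100 104 101 109 113 131 162 185 194 194 194 195 194 196 194 186 164 129 109 113
188 130 106 102  98 102  99 101 109 109 100  99  99  99  96  96 101  99  98 103 113 145 176 189 192 190 194 194 192 191 188 174 140 113 109
190 116 101  97  98  97  91 100 119 128 115  92  84  83  90  87  87  84  83  79  86 115 137 145 155 170 181 189 191 194 187 171 137 115 107
192 102 101  95  88  84  81 104 129 138 122  96  79  78  76  67  63  57  52  66  68  71  79  81  91 111 142 174 187 196 190 184 160 127 103
194 103  96  91  78  70  84 113 132 135 119 100  79  65  58  51  39  40  53  67  73  74  77  76  80  94 128 163 184 190 193 184 169 141 123
[... 2068 characters left out ...]
 190
274 196 196 195 196 194 161  85  49  42  44  46  47  45  46  44  42  44  41  43  86 182 197 196 198 196 197 196 197
278 195 197 195 196 190 121  65  42  41  44  45  45  45  44  43  43  45  41  55 139 189 196 199 198 199 199 199 199
284 188 192 190 191 185 100  54  45  46  46  47  46  44  44  43  43  41  44  87 183 198 199 200 200 199 199 200 202
290 134 133 131 121  92  62  45  44  45  46  45  45  43  42  41  39  39  48 101 135 145 148 147 143 137 100  87  97
294 133 129  94  65  59  50  43  45  44  45  44  44  43  44  41  41  38  31  35  58  62  67  68  67  65  65  68  86
298 135 128  86  63  59  48  48  45  48  46  48  42  43  41  41  40  35  29  32  48  63  67  67  65  65  65  70 112
```

View pics/full.png

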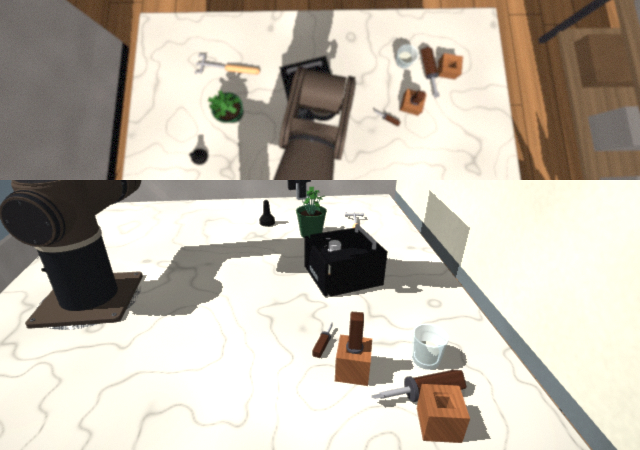

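The full views show both spare drivers lying on the table. The middle one stands in its block at top (420,196) and side (357,266), and everything else is in place. I triangulate its top face.

```bash
python3 - <<'E'
from h import *
a=snap('top');b=snap('side')
def tri(p,q):
    o1,d1=ray(a,*p);o2,d2=ray(b,*q);A=np.c_[d1,-d2];s=np.linalg.lstsq(A,o2-o1,rcond=None)[0]
    return (o1+d1*s[0]).round(4),(o2+d2*s[1]).round(4)
print(tri((420.3,196),(356.7,265.7)))
print('top',onz(a,420.3,196,.136),'side',onz(b,356.7,265.7,.136))
# handle top edges in side (half-level crossings) at front/back rows
print('side edge L/R back',onz(b,350.2,263,.136),onz(b,363.5,263,.136),'front',onz(b,349.7,269,.136),onz(b,363.6,269,.136))
# block: side bottom-front corners and top-front corners
P=[onz(a,*p,.06) for p in((402.5,208.5),(420.5,212.5),(426.5,190))];print('blk corners',np.round(P,4))
d=P[1]-P[0];print('len',np.linalg.norm(d[:2]),'ang',np.degrees(np.arctan2(d[1],d[0])));d=P[2]-P[1];print('len',np.linalg.norm(d[:2]),np.degrees(np.arctan2(d[1],d[0])))
E
```

```text
(array([ 0.5757, -0.2956,  0.1327]), array([ 0.5804, -0.2958,  0.1339]))
top [ 0.57490802 -0.29460716  0.136     ] side [ 0.57966983 -0.2983157   0.136     ]
side edge L/R back [ 0.5698802  -0.28977614  0.136     ] [ 0.59315646 -0.2924307   0.136     ] front [ 0.56580267 -0.30560263  0.136     ] [ 0.58960343 -0.30833721  0.136     ]
blk corners [[ 0.5547 -0.2576  0.06  ]
 [ 0.541  -0.3126  0.06  ]
 [ 0.6129 -0.3376  0.06  ]]
len 0.056741336926436445 ang -104.01480744331792
len 0.076127204456739 -19.179293917238358
```

Call:
drive_tool(moves=[[[0,0,0],[-0.0018,-0.0509,0.008],0.07],[[0,0,0],[-0.0018,-0.0509,0.008],0.07],[[0,0,0],[-0.0018,-0.0509,0.008],0.07],[[0,0,0],[-0.0018,-0.0509,0.008],0.07],[[0,0,0],[-0.0018,-0.0509,0.008],0.07]])

```text
time: 6.48
eef_pos: [0.5633, -0.249, 0.2152]
tcp_rot: [-0.119, 0.993, 0.001, -0.001]
contact_force: [0.6, 1.0, 0.0]
opening: 0.82
finger_force: 0.0
```

Call:
drive_tool(moves=[[[0,0,0],[-0.0018,-0.0509,0.008],0.07],[[0,0,0.155],[0,0,0],0.07],[[0,0,0.155],[0,0,0],0.07],[[0,0,0.155],[0,0,0],0.07],[[0,0,0],[0,0,0],0.07]])

```text
time: 7.1
eef_pos: [0.5769, -0.2965, 0.2076]
tcp_rot: [0.112, 0.994, 0.001, -0.002]
contact_force: [-0.1, 0.4, 0.8]
opening: 0.818
finger_force: 0.0
```

```bash
python3 - <<'E'
from h import *
a=snap('top');b=snap('side');s=ctrl.get_state();print(s['eef_pos'],s['tcp_rot'],s['qpos'])
H=np.zeros((600,800,3),np.uint8)
H[:480,:400]=cv2.resize(b['image'][200:320,310:410],(400,480),interpolation=2)
H[:600,400:800]=cv2.resize(a['image'][180:210,298:318],(400,600),interpolation=2)
cv2.imwrite('pics/above.png',np.clip(H[:,:,::-1].astype(float)*1.5,0,255).astype(np.uint8))
g=a['image'].max(2)
for y in range(186,206): print(y,' '.join('%3d'%v for v in g[y,290:326]))
p=s['eef_pos'];print(proj(b,p),proj(b,p-[0,0,.017]))
E
```

```text
[ 0.57717806 -0.29660363  0.20854062] [ 1.11451713e-01  9.93768990e-01  6.95678072e-04 -1.10719715e-03] [-6.30854597e-01  2.64235563e-01  1.67818385e+00  1.17213991e-04
  1.20178618e+00 -1.97832566e+00]
186  14  14  13  21  10   8  22  17  17  20  16   9  17  13  10  18  20  17  19  12  27  30  29  26  28  35  35  35  25  16  19  20  21  17  16  19
187  15  19  12  14  17  10  18  17  24  22  13  17  10  19  19  20  23  23  27  33  40  42  51  52  50  51  48  48  35  20  17  21  19  19  18  13
188  16  11  18  17  12  13  14  15  14  23  20  15  21  23  17  28  31  43  49  60  68  72  68  71  67  60  57  52  43  31  21  15  25  13  17  15
189  15  15  12  18  17  18  22  21  20  12  25  23  25  37  36  48  56  70  77  82  84  87  88  88  83  77  68  62  46  43  24  16  16  20  20  14
190  18  19  21  15  11  19  23  19  22  17  28  35  36  52  53  69  75  88  93  94  95  93  96  96  96  90  81  70  58  51  30  21  22  22  15  25
191  16  13  17  24  19  12  20  23  24  21  25  35  53  61  63  78  90  94 100  96  95  94  94  99 100  95  90  83  72  58  34  22  23  19  10  15
192  11  
[... 1418 characters left out ...]
  87  92  89  83  74  57  49  40  27  26  18  14  20
202  19   6  19  20  14  28  28  31  30  24  20  21  23  34  51  70  83  91  92  95  96  95  88  87  84  75  65  48  44  33  20  22  26  12  15  15
203  16  16  20  11   5  21  24  20  25  28  21  22  20  27  42  57  66  73  77  77  78  79  82  82  75  61  46  31  22  18  17  17  17   9  16  14
204  20  12  10  16  21  27  20  22  24  28  22  27  20  14  33  42  46  53  57  52  56  59  68  70  68  50  33  25  24  18  19  25  19  33  26  14
205  23  22  18  21  23  15  17  18  21  26  27  20  18  24  29  29  31  31  35  28  28  40  56  66  62  50  24  15  16  19  23  37  45  43  48  32
[357.80027647 230.53877719] [357.13746515 239.00878342]
```

View pics/above.png

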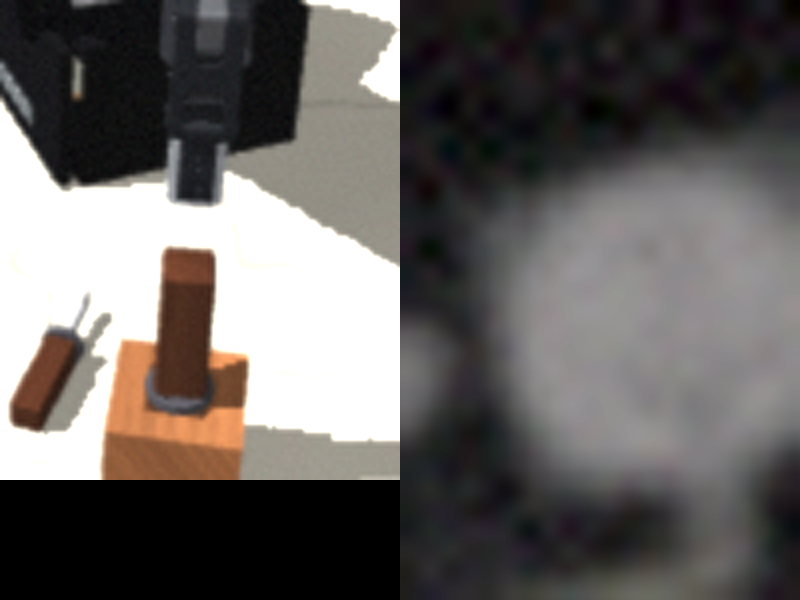

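The gripper is centred over the handle in the side view (both at about u=357) and square with it. In the top view the disc is centred near (311.3,195.6) with a faint slot running along the caddy's x. I descend and grip.

Call:
drive_tool(moves=[[[0,0,0],[0,0,0.05],0.07],[[0,0,0],[0,0,0.04],0.07],[[0,0,0],[0,0,0.0135],0.07],[[0,0,0],[0,0,0],0.0],[[0,0,0],[0,0,0],0.0]], grip_force=60)

```text
time: 7.82
eef_pos: [0.5789, -0.2979, 0.1091]
tcp_rot: [0.112, 0.994, -0.001, 0.002]
contact_force: [0.4, 1.2, 0.9]
opening: 0.397
finger_force: 0.0
```

Call:
drive_tool(moves=[[[0,0,0],[0,0,0],0.0],[[0,0,0],[0,0,0],0.0]], grip_force=110)

```text
time: 8.07
eef_pos: [0.579, -0.2977, 0.1093]
tcp_rot: [0.113, 0.994, -0.001, 0.002]
contact_force: [-0.2, 1.5, 5.6]
opening: 0.267
finger_force: 107.4
```

Call:
drive_tool(moves=[[[0,0,0],[0,0,-0.03],0.0],[[0,0,0],[0,0,-0.06],0.0],[[0,0,0],[0,0,-0.06],0.0],[[0,0,0],[0,0,0],0.0]])

```text
time: 8.57
eef_pos: [0.5802, -0.2989, 0.265]
tcp_rot: [0.113, 0.994, -0.004, 0.006]
contact_force: [0.2, -0.1, -1.2]
opening: 0.268
finger_force: 108.2
```

```bash
python3 - <<'E'
from h import *
b=snap('side');s=ctrl.get_state();p=np.array(s['eef_pos']);print(p,s['contact_force'])
t=proj(b,p-[0,0,.0993]);print('tip',t,proj(b,p-[0,0,.0493]))
u,v=t.astype(int);im=b['image'].max(2)
for y in range(v-16,v+5): print(y,u-12,' '.join('%3d'%x for x in im[y,u-12:u+13]))
E
```

```text
[ 0.57868022 -0.2978115   0.26057818] [-0.00881993 -0.32410001 -2.19601628]
tip [357.01202449 253.91405655] [358.96337559 229.50685005]
237 345  13   8   9  10  13   9  12  12   9  11   7  11  16  54  75  88  81  73  40  18   9  14  16  19  23
238 345  10   8  12  11  10  10   9  10  12  13   9  11  23  71 110  99  83  73  41  24  27  37  46  51  79
239 345  11  10   8  11  12   9   9  12  10  10  11   8  25  79 116 105  84  73  63  67  81  85  86  90  94
240 345  11  12  13   9  10   9  12  11  15  18  19  24  39  91 117 107  83  74  83  89  93  95  93  94  94
241 345  11   9  10  11  17  19  26  31  49  50  62  70  80 111 118 106  84  76  87  93  94  95 108 108  96
242 345  18  21  27  39  49  57  82  88  90  90  87  85  87 118 121 104  81  75  88  94 106 122 179 182 130
243 345  54  71  86  91  92  93  97  97  98  96  94  91  90 119 121 100  82  80 104 122 179 191 200 199 192
244 345  92  95  97  99  95 100 113 113 114 115 111 110 110 124 120 100  81  99 178 191 199 202 202 203 200
245 345 115 116 115 117 114 125 186 195 196 195 193 192 186 146 120  99  81 106 188 200 202 203 202 
[... 603 characters left out ...]
  96  94  90  80  77  81 100 162 182 179 187 194 197
252 345 208 209 208 209 208 208 207 207 207 205 183 122  99  97  96  93  85  90  97 172 188 183 183 186 192
253 345 208 208 208 208 207 206 208 207 207 206 193 155 137 132 126 123 120 115 121 182 193 189 181 181 189
254 345 208 207 206 208 207 207 207 207 208 206 205 199 196 195 194 194 194 191 188 199 198 192 183 179 184
255 345 209 206 207 206 207 207 207 206 207 208 205 205 204 204 204 203 204 205 202 203 199 192 183 178 181
256 345 206 207 206 208 206 206 206 206 206 206 204 206 204 205 205 204 204 205 204 202 199 193 184 176 178
257 345 206 207 207 206 208 207 206 206 206 205 205 204 205 204 204 204 204 204 205 201 200 195 186 173 176
```

The blade is broadside to the side camera, so it lies along tool x; its tip is at side (359.8,253.3). Next I locate the disc precisely in both views before moving over it.

```bash
python3 - <<'E'
from h import *
a=snap('top');b=snap('side')
g=b['image'].max(2)
for y in range(184,208): print(y,' '.join('%3d'%x for x in g[y,318:350]))
for u,v in((311.3,195.6),): print('top',onz(a,u,v,.106),onz(a,u,v,.1))
print('btn',onz(a,297,198.2,.094))
# expected from caddy frame
for P in([.5905,.022,.106],[.590,.025,.106]): print(proj(a,P),proj(b,P))
# rear edge/side edges of caddy top for frame fit
ga=a['image'].max(2)
print([int(np.argmax(ga[:,u][140:185]<60))+140 for u in (285,295,305,315,322)])
E
```

```text
184  14   8  12   9  10  12  11  13   8  10  12   9  11  10   9  12   5  10  11  13  11  13  12  12  11  10  10  13  13   8  12  11
185   9   7   9   8  11  10  10  13   8  12  12   7  10   8  10  12  12  11   9  13   9  11  11  10  13  11  13  12  10  12  10  10
186  10  10  13  11  10  12  11  12  10  12  12   8  10  13   9  11   9  10  10  11  12  10  11  11  13  12  10   6   7   6  12  10
187  12  10  10  11   9   5  11  12  21  21  23  22  15  11  11   8  10   9   9  11  10   8   8  11  11   9   7   9   9  11  11  12
188  12   9  13  11  10  13  12  24  52  59  58  64  39  15  11  12  11  10  12  12  12  11  11  11  13  10  11  10  12   9  10   9
189  10  12  11  13  11  11   9  15  24  31  31  32  21  18  24  23  26  25  21  21  13  12  11   9  10   9  12  11  13  12   9   9
190  12  10  11  10  11   9   9  11  10  13  16  22  36  59  63  77  78  79  66  62  43  21  11  13  12   9  10  10   7   7  11  11
191  12   9  10   8  12  11  11   9   9  12  17  48  78  85  86  88  90  89  89  88  80  55  26  11  11  11  12  11  10  13  10  13
192  13  12   9  11  12  11  10  14  10  12 
[... 1618 characters left out ...]
1   9   8  11   7  11  12   9  11  13  11  10  12  10
205  10  12  14  12  10  13  10  10  12  10  10  12  10  11  10  12   9   9   9   7  11  10  11   8   9   9   9   6  13  12  11  12
206  10  13  13  17  14  10  11  10   9  14  12  12  10  13  11  11  10   9   8  16  13   7  10  11  11   9   9   9   9  10  10  10
207  12  16  22  18  19  19  14  10  11  17  18  17  14  12  11  11  12   9  10  10   9   9   6   8  12  11  11  11  10   9  11  13
top [0.58965592 0.02474679 0.106     ] [0.59118331 0.02485714 0.1       ]
btn [0.58538054 0.06841579 0.094     ]
[312.210441   195.31140312] [332.96214014 193.3831159 ]
[311.2141995  195.49053892] [332.57677745 192.82906779]
[166, 164, 161, 158, 157]
```

Call:
drive_tool(moves=[[[0,0,0],[0.0101,0.0527,0],0.0],[[0,0,0],[0.0101,0.0527,0],0.0],[[0,0,0],[0.0101,0.0527,0],0.0],[[0,0,0],[0.0101,0.0527,0],0.0],[[0,0,0],[0.0101,0.0527,0],0.0]])

```text
time: 9.35
eef_pos: [0.5859, -0.027, 0.2533]
tcp_rot: [0.113, 0.994, 0.0, -0.003]
contact_force: [-0.3, -0.2, -1.3]
opening: 0.267
finger_force: 108.3
```

Call:
drive_tool(moves=[[[0,0,0],[0.0101,0.0526,0],0.0],[[0,0,-0.133],[0,0,0],0.0],[[0,0,-0.133],[0,0,0],0.0],[[0,0,-0.134],[0,0,0.02],0.0],[[0,0,0],[0,0,0.02],0.0]])

```text
time: 9.98
eef_pos: [0.588, 0.0248, 0.2133]
tcp_rot: [-0.086, 0.996, 0.0, -0.002]
contact_force: [-0.7, 0.2, -2.4]
opening: 0.268
finger_force: 108.4
```

Call:
drive_tool(moves=[[[0,0,0],[0,0,0],0.0]])

```text
time: 10.1
eef_pos: [0.587, 0.0248, 0.2122]
tcp_rot: [-0.086, 0.996, 0.001, -0.004]
contact_force: [0.1, -0.1, -1.6]
opening: 0.267
finger_force: 108.4
```

```bash
python3 - <<'E'
from h import *
a=snap('top');b=snap('side');s=ctrl.get_state();p=np.array(s['eef_pos']);print(p,s['tcp_rot'],s['qpos'].round(3),s['contact_force'])
g=b['image'].max(2)
print(proj(b,p-[0,0,.0993]),proj(b,[.594,.0245,.106]))
for y in range(172,206): print(y,' '.join('%3d'%x for x in g[y,320:352]))
cv2.imwrite('pics/slot.png',np.clip(np.hstack([cv2.resize(b['image'][150:220,300:360],(480,560),interpolation=2),cv2.resize(a['image'][170:240,280:320],(320,560),interpolation=2)])[:,:,::-1].astype(float)*1.6,0,255).astype(np.uint8))
E
```

```text
[0.58900004 0.02456765 0.21576253] [-8.63157137e-02  9.96267306e-01  2.13724582e-04 -1.00388820e-03] [-0.13   0.13   1.821 -0.     1.193 -1.874] [ 0.58587705 -0.17645618 -2.1117558 ]
[332.34426211 189.25051286] [334.17528513 192.84744935]
172  34  31  32  55 147 193 193 115  67  61  59  55  55  58  58  57  40  43  34  70 179 197 200 201 203 203 204 202 204 203 203 203
173  32  32  32  67 178 199 198 160 104  72  59  52  47  43  40  40  35  45  60 115 182 194 196 200 202 202 203 204 203 203 204 203
174  33  32  35  82 184 199 200 195 180 155 108  74  50  43  42  63  77 113 150 184 197 196 196 195 197 199 200 202 202 204 204 203
175  33  32  43 109 182 195 197 197 196 195 185 148  86  66  90 170 185 190 191 197 198 193 187 186 192 198 199 201 203 201 203 203
176  34  31  51 130 177 180 180 187 190 191 187 144  86  73 102 178 190 197 198 198 187 134 116 121 173 193 199 200 200 202 201 201
177  34  31  52 135 173 128 109 110 109 112 112  94  76  72  77 108 125 180 190 188 132  99  92  94 126 181 194 193 192 194 191 191
178  30  31  42  93 110  97  88  87  87  88  92  98  80  73  72  89  
[... 2926 characters left out ...]
  17  17  18  18  18  17  16  18  18  17
201  12  16  17  19  17  17  18  27  56  64  90  72  45  34  27  26  23  20  20  20  16  17  18  18  19  17  19  17  19  16  19  18
202  20  16  15  17  16  17  18  17  23  26  35  27  20  20  18  19  18  19  17  18  16  18  17  17  20  19  16  20  17  18  18  18
203  20  16  14  17  16  17  17  18  18  16  18  20  19  17  18  18  18  17  18  19  18  19  17  17  18  16  19  19  20  15  18  17
204  17  16  16  17  16  18  18  19  20  17  19  18  18  17  17  18  17  18  17  16  18  16  19  16  19  16  19  18  18  19  17  17
205  17  18  12  13  15  14  18  17  17  16  18  17  18  16  19  17  18  17  18  19  17  16  16  18  19  18  18  20  16  17  19  19
```

View pics/slot.png

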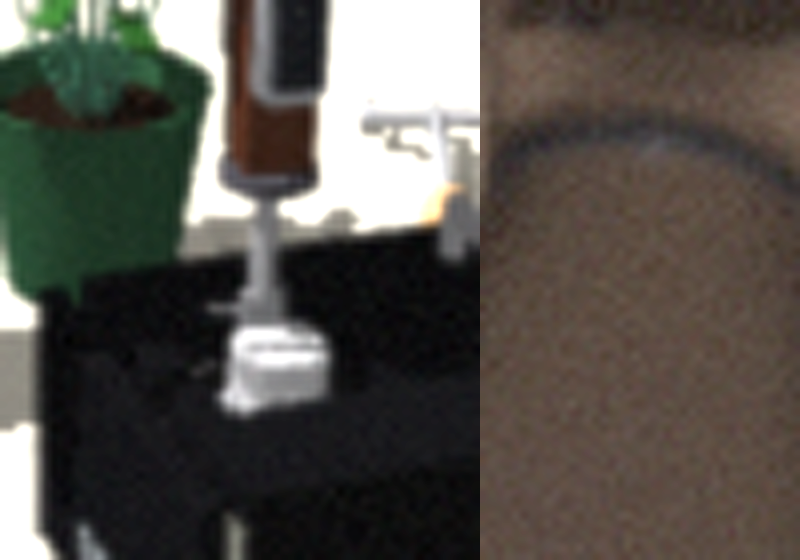

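The disc is now lit. Its slot is the dark line at side row 193, columns 331 to 339, with the centre at about (334.4,193). The blade is at column 332.2 and looks parallel to it, so I shift about 5.7 mm towards +x and lower gently.

Call:
drive_tool(moves=[[[0,0,0],[-0.0057,-0.001,0],0.0],[[0,0,0],[0,0,0.004],0.0],[[0,0,0],[0,0,0.003],0.0],[[0,0,0],[0,0,0],0.0]])

```text
time: 10.7
eef_pos: [0.5949, 0.0247, 0.2094]
tcp_rot: [-0.087, 0.996, 0.0, -0.0]
contact_force: [-0.2, 0.6, -1.2]
opening: 0.27
finger_force: 108.4
```

Call:
drive_tool(moves=[[[0,0,0],[0,0,0.003],0.0],[[0,0,0],[0,0,0],0.0]])

```text
time: 10.95
eef_pos: [0.595, 0.0247, 0.2065]
tcp_rot: [-0.087, 0.996, 0.0, -0.0]
contact_force: [0.4, 0.2, -1.0]
opening: 0.268
finger_force: 108.4
```

Call:
drive_tool(moves=[[[0,0,0],[0,0,0.002],0.0],[[0,0,0],[0,0,0],0.0]])

```text
time: 11.2
eef_pos: [0.5953, 0.0247, 0.2049]
tcp_rot: [-0.087, 0.996, 0.0, 0.0]
contact_force: [0.5, -0.5, -0.9]
opening: 0.271
finger_force: 108.5
```

```bash
python3 - <<'E'
from h import *
P=[]
for i in range(4):
    b=snap('side');s=ctrl.get_state();P.append(np.r_[s['eef_pos'],s['contact_force']])
print(np.mean(P,0).round(4),np.std(P,0).round(4))
g=b['image'].max(2)
for y in range(182,202): print(y,' '.join('%3d'%x for x in g[y,322:344]))
E
```

```text
[ 0.5953  0.0247  0.2049  0.4958  0.3653 -1.0572] [0.     0.     0.     0.05   0.2589 0.2811]
182  37  48  42  33  29  22  21  18  16  15  11  24  79  93  73  44  17  10  11  11  10   9
183  12  16  13   9  10  11   9   9   9   9   6  24  83  97  74  41  16  12   9   8   9   8
184   8  10   9   8  10   9   9  10   9  13   9  26  82  95  74  40  18   9   9  12   9  11
185  10  10  10   9   8   8  11  10  10   9   7  27  83  95  74  39  17   9   9   9   9  10
186   9   8  11   6  10   8  11   9  10  10  10  27  82  92  72  39  14  11   8   9   8   8
187   9  10  10  13  19  19  20  23  12   9   8  27  86  93  72  36  14   9   9  12  10   5
188  11  10  11  22  49  54  52  56  35  17  16  41 112  99  71  36  18   9   9  10  11   9
189   7   6   9  11  20  28  30  30  20  18  36  66 104  92  73  61  38  15   8  11   9  10
190  10   8   9   8  12  14  15  29  52  71  79  81  91  84  72  63  45  21  10  10   9  11
191  12  11  10   9  10  12  27  92 152 162 149 101  78  74  69  70  76  63  32  15  11   5
192  11  12  10  13   9  13  52 140 160 156 146  97  74  69  70  76 110 137  81  26  11  11
193  14  10   9   9  10  16  55 142 149 127 122  95  87  89  90  92 101 103  75  30  10  10
194  18  13  10  11  13  16  53 127 143 151 160 165 163 163 163 162 160 143 105  40  12   9
195  16  12  15  24  31  26  69 113 117 130 146 153 152 151 137 135 132 107  86  35  12   9
196  10  14  31  23  18  24  78 113 108 107 111 101  99  98  95  94  93  87  68  27  10   8
197  11  11  17  14   8  23  78 126 109 103 102  90  88  86  85  85  85  83  64  26  11  10
198  16  17  17  14  15  36 104 138 124 106 102  90  88  87  87  85  85  81  62  26  12  13
199  17  18  17  18  25  71 138 136 140 120 102 100  90  87  94  83  78  67  45  25  16  17
200  19  17  18  19  21  50 106 122 140 127 102  76  60  56  56  39  33  28  23  20  17  16
201  16  18  17  19  15  26  53  66  89  73  46  31  27  26  24  19  16  19  14  18  16  16
```

Call:
drive_tool(moves=[[[0,0,0],[0.0016,0,0],0.0],[[0,0,0],[0,0,0.003],0.0],[[0,0,0],[0,0,0],0.0]])

```text
time: 11.78
eef_pos: [0.5942, 0.0249, 0.2038]
tcp_rot: [-0.087, 0.996, 0.001, 0.001]
contact_force: [-1.4, 1.5, 5.2]
opening: 0.272
finger_force: 109.5
```

Call:
drive_tool(moves=[[[0,0,0],[0,0,0.003],0.0],[[0,0,0],[0,0,0],0.0]])

```text
time: 12.02
eef_pos: [0.5947, 0.0251, 0.2032]
tcp_rot: [-0.087, 0.996, 0.001, 0.002]
contact_force: [-3.3, 3.4, 12.7]
opening: 0.269
finger_force: 110.4
```

Call:
drive_tool(moves=[[[0,0,0],[0.0005,0.0012,-0.002],0.0],[[0,0,0],[0,0,0],0.0]])

```text
time: 12.28
eef_pos: [0.5941, 0.0257, 0.2032]
tcp_rot: [-0.087, 0.996, 0.0, 0.002]
contact_force: [-0.5, 1.8, 7.0]
opening: 0.27
finger_force: 109.1
```

Call:
drive_tool(moves=[[[0,0,0],[0.0005,0.001,0],0.0],[[0,0,0],[0,0,0],0.0]])

```text
time: 12.52
eef_pos: [0.5938, 0.026, 0.2031]
tcp_rot: [-0.087, 0.996, -0.001, 0.002]
contact_force: [0.1, 0.9, 5.8]
opening: 0.27
finger_force: 109.4
```

```bash
python3 - <<'E'
from h import *
b=snap('side');s=ctrl.get_state();print(s['eef_pos'],s['contact_force'],s['wrist_torque'])
g=b['image'].max(2)
for y in range(186,197): print(y,' '.join('%3d'%x for x in g[y,326:344]))
E
```

```text
[0.59377992 0.02605331 0.203145  ] [-0.10692827  0.22491198  6.91485558] [ 0.0881986   0.03445874 -0.00459826]
186   6  12  10  12   9   8  11  42  96  82  66  29  11   8   8   9   7   9
187  16  21  20  21  14  12  11  43  96  80  56  21  10  11  11  10  10  10
188  48  52  53  58  37  14  15  47  96  78  54  27  12  10  10   9  10   7
189  22  28  27  29  21  20  37  84 102  79  65  49  23  12  10   9  10  12
190   8  11  15  28  52  76  93 102 100  77  67  63  39  21  10  10   9   8
191  11  11  28  92 154 160 128  88  80  73  70  71  72  51  22   8   6   9
192   9  13  54 142 161 152 121  83  72  71  73  82  79  72  48  18  10   9
193   8  15  55 143 150 127 113  91  88  96  90  91  94  90  68  28   9   8
194  15  18  55 127 142 149 159 164 166 165 161 162 160 143 106  42  13   9
195  30  26  67 113 115 128 147 153 154 151 137 135 132 106  86  35  11   9
196  17  24  77 114 107 108 109 102 100  97  95  95  93  87  68  28   8   7
```

Call:
drive_tool(moves=[[[0,0,0],[0,0.001,0],0.0],[[0,0,0],[0,0,0],0.0]])

```text
time: 12.82
eef_pos: [0.5937, 0.0265, 0.2031]
tcp_rot: [-0.087, 0.996, -0.001, 0.002]
contact_force: [0.3, -1.0, 5.4]
opening: 0.267
finger_force: 109.3
```

Call:
drive_tool(moves=[[[0,0,0],[0,0.001,0],0.0],[[0,0,0],[0,0,0],0.0]])

```text
time: 13.08
eef_pos: [0.5917, 0.0281, 0.2004]
tcp_rot: [-0.087, 0.996, -0.0, -0.0]
contact_force: [0.8, -0.3, -1.3]
opening: 0.266
finger_force: 108.6
```

Call:
drive_tool(moves=[[[0,0,0],[0,0,0.003],0.0],[[0,0,0],[0,0,0],0.0]])

```text
time: 13.32
eef_pos: [0.5916, 0.0284, 0.1965]
tcp_rot: [-0.087, 0.996, 0.0, -0.0]
contact_force: [1.4, 0.4, -2.0]
opening: 0.266
finger_force: 108.5
```

```bash
python3 - <<'E'
from h import *
b=snap('side');s=ctrl.get_state();print(s['eef_pos'],s['contact_force'],s['wrist_torque'])
g=b['image'].max(2)
for y in range(182,198): print(y,' '.join('%3d'%x for x in g[y,326:344]))
E
```

```text
[0.59162299 0.02839888 0.19666325] [ 1.53214768 -0.18986475 -2.20532511] [ 0.00425681 -0.45391791 -0.00268339]
182  31  24  17  16  17  16  27  63  69  66  27  10  11   7  10   9   9   8
183  10  11  10   8   8  13  34  65  68  55  22  11   8  11  11   7   9   7
184   5   8  12   7  10  13  41  68  68  52  22  12   7   9  11  10  11   9
185   9  10   9   9   7  17  57  91  76  52  20  10   8  10  10   9   8  11
186   8  14  10  10   9  18  59  96  77  52  19  10   9   9   9  11  10   7
187  15  21  20  22  14  19  59  95  77  51  19   9   6  10  12   8   9  10
188  50  54  54  57  35  23  59  95  75  50  20  11  10  10   9   9  11  10
189  21  28  28  28  19  26  67  95  77  46  24  17  13  12  11  10   9   7
190   9  11  15  28  54  74 105 101  78  68  63  57  38  18   9  11   9   9
191   9   9  28  91 151 153 136 106  79  83  90  87  76  51  23  11  11   8
192   8  11  56 142 160 132 110  96  77  73  84 117  93  79  53  22   9  11
193   7  13  56 144 150 117  96  94  91  97 108 128 129 124  98  39  13  11
194  13  16  54 125 143 144 157 165 164 165 165 166 165 147 109  43  13   9
195  32  25  69 113 116 128 147 152 154 151 137 134 132 107  87  36  11   9
196  16  23  78 114 108 107 109 101  99  98  95  92  93  86  68  30  10   8
197  12  22  79 126 111 106 101  91  88  86  85  85  86  82  65  25  12  10
```

The blade is about 9 mm deep in the slot with almost no force. I turn clockwise and watch the side forces.

Call:
drive_tool(moves=[[[0,0,0.15],[0,0,0],0.0],[[0,0,0.15],[0,0,0],0.0],[[0,0,0],[0,0,0],0.0]], grip_force=120)

```text
time: 13.75
eef_pos: [0.5917, 0.028, 0.1973]
tcp_rot: [0.062, 0.998, -0.0, -0.0]
contact_force: [0.9, -1.2, -2.5]
opening: 0.267
finger_force: 117.4
```

Call:
drive_tool(moves=[[[0,0,0.15],[0,0,0],0.0],[[0,0,0.1],[0,0,0],0.0],[[0,0,0],[0,0,0],0.0]])

```text
time: 14.12
eef_pos: [0.5917, 0.0283, 0.1973]
tcp_rot: [0.185, 0.983, -0.0, -0.0]
contact_force: [1.6, -0.3, -3.5]
opening: 0.266
finger_force: 117.4
```

```bash
python3 - <<'E'
from h import *
b=snap('side');s=ctrl.get_state();print(s['eef_pos'],s['contact_force'],s['wrist_torque'])
g=b['image'].max(2)
for y in range(182,198): print(y,' '.join('%3d'%x for x in g[y,326:344]))
E
```

```text
[0.59167812 0.02834852 0.19729764] [ 1.29303278 -0.43073794 -3.1853756 ] [-0.14247499 -0.3984769   0.01184025]
182  31  23  19  19  16  17  26  61  69  65  28  12   9   8   9  11   8  11
183  13  11  11   9   9  13  34  66  70  68  27  11   8  10   9   8  10   8
184   8  11  10  11   8  13  43  90  78  55  26  11   9  12  12  13   7  11
185   9   6  10   7   9  17  57  97  77  51  20  10   9   8  10   4   8   8
186   9  11   8   7   8  20  60  95  77  51  21   8   9  11   6   9   3  10
187  17  19  20  19  12  19  60  94  77  52  23  10  11   6  10  10   8   9
188  48  54  51  59  36  24  59  93  76  53  22  10   8  10  11   6   8   5
189  22  25  27  28  20  26  64  92  77  53  27  16  11   6   8   8  11  10
190   9  13  13  27  52  75  97  99  77  70  68  70  43  35  16  12   9  12
191  10  13  25  89 149 123 117 102  79  89 126 147  98 103  46  14  11   8
192   8   9  43 141 159 117 110  95  78  74  86 100  90  92  58  23  12   8
193   9  12  39 128 140 122 120 109 103 100  91 100 115 125 101  43  12  10
194  13  13  38 127 151 162 167 166 165 165 164 164 163 146  89  32  10   9
195  32  20  47 100 114 129 144 152 155 156 155 144 129 106  64  20  12  10
196  18  21  61  97 103 105 108 110 111 110 110 103  93  88  64  26  10   9
197  10  20  73 110 103 102 102 103 101  91  99  92  87  82  66  27  12   9
```

Call:
drive_tool(moves=[[[0,0,0.15],[0,0,0],0.0],[[0,0,0.1],[0,0,0],0.0],[[0,0,0],[0,0,0],0.0]])

```text
time: 14.55
eef_pos: [0.5917, 0.0284, 0.1973]
tcp_rot: [0.306, 0.952, -0.0, -0.0]
contact_force: [1.6, -0.1, -3.6]
opening: 0.269
finger_force: 117.5
```

Call:
drive_tool(moves=[[[0,0,0.15],[0,0,0],0.0],[[0,0,0],[0,0,0],0.0]])

```text
time: 14.8
eef_pos: [0.5916, 0.0285, 0.1974]
tcp_rot: [0.376, 0.927, 0.0, -0.0]
contact_force: [1.1, -0.8, -3.6]
opening: 0.264
finger_force: 117.6
```

```bash
python3 - <<'E'
from h import *
b=snap('side');s=ctrl.get_state();print(s['eef_pos'],s['contact_force'],s['wrist_torque'])
cv2.imwrite('pics/turn.png',np.clip(cv2.resize(b['image'][150:250,290:390],(600,600),interpolation=2)[:,:,::-1].astype(float)*1.5,0,255).astype(np.uint8))
E
```

```text
[0.59164714 0.02853011 0.19733918] [ 2.11288056 -0.11326838 -4.79073898] [ 0.06937982 -0.46649009  0.20805421]
```

View pics/turn.png

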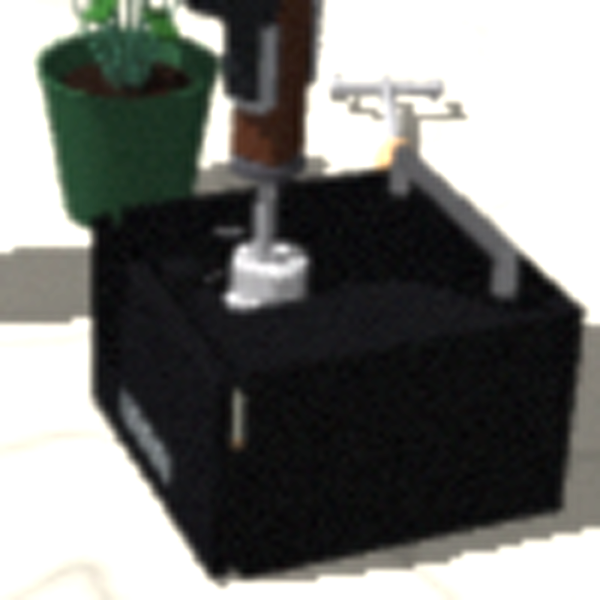

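The disc is turning with the blade and the torque has risen to 0.2 N m, so the cam is drawing the tray. I keep turning.

Call:
drive_tool(moves=[[[0,0,0.15],[0,0,0],0.0],[[0,0,0.1],[0,0,0],0.0],[[0,0,0],[0,0,0],0.0]])

```text
time: 15.22
eef_pos: [0.5917, 0.0286, 0.1974]
tcp_rot: [0.489, 0.872, 0.0, -0.0]
contact_force: [3.2, 0.7, -5.5]
opening: 0.262
finger_force: 117.7
```

Call:
drive_tool(moves=[[[0,0,0.15],[0,0,0],0.0],[[0,0,0.15],[0,0,0],0.0],[[0,0,0],[0,0,0],0.0]])

```text
time: 15.6
eef_pos: [0.5921, 0.0291, 0.1974]
tcp_rot: [0.614, 0.789, 0.001, -0.0]
contact_force: [3.7, 2.6, -6.4]
opening: 0.266
finger_force: 117.7
```

```bash
python3 - <<'E'
from h import *
b=snap('side');s=ctrl.get_state();print(s['eef_pos'],s['contact_force'],s['wrist_torque'],s['qpos'][5])
E
```

```text
[0.5920832  0.0290233  0.19741866] [ 4.4352193   2.89460885 -6.73709889] [ 0.70188033 -0.93010735  0.11693532] -0.3726928147713384
```

Call:
drive_tool(moves=[[[0,0,0.15],[0,0,0],0.0],[[0,0,0.1],[0,0,0],0.0],[[0,0,0],[0,0,0],0.0]])

```text
time: 16.02
eef_pos: [0.5923, 0.0291, 0.1974]
tcp_rot: [0.708, 0.706, 0.001, -0.0]
contact_force: [4.7, 3.3, -7.8]
opening: 0.263
finger_force: 117.7
```

```bash
python3 - <<'E'
from h import *
b=snap('side');s=ctrl.get_state();print(s['eef_pos'],s['contact_force'],s['wrist_torque'],s['qpos'][5])
E
```

```text
[0.59231812 0.02912656 0.19745176] [ 4.48104263  3.18731863 -7.29446723] [ 0.77648355 -1.10822373  0.15188502] -0.1223800838758568
```

Call:
drive_tool(moves=[[[0,0,0.1],[0,0,0],0.0],[[0,0,0],[0,0,0],0.0]])

```text
time: 16.32
eef_pos: [0.5922, 0.0292, 0.1974]
tcp_rot: [0.742, 0.671, 0.001, -0.0]
contact_force: [4.1, 3.4, -7.1]
opening: 0.267
finger_force: 117.8
```

```bash
python3 - <<'E'
from h import *
b=snap('side');s=ctrl.get_state();print(s['eef_pos'],s['contact_force'],s['wrist_torque'],s['qpos'][5])
E
```

```text
[0.59224397 0.02916164 0.19737332] [ 5.0710018   3.59150339 -7.89565437] [ 0.76656342 -1.12686737  0.40145611] -0.02334339878501847
```

Call:
drive_tool(moves=[[[0,0,0.1],[0,0,0],0.0],[[0,0,0],[0,0,0],0.0]])

```text
time: 16.62
eef_pos: [0.5922, 0.0292, 0.1974]
tcp_rot: [0.774, 0.633, 0.001, -0.0]
contact_force: [3.8, 4.7, -6.7]
opening: 0.266
finger_force: 117.8
```

```bash
python3 - <<'E'
from h import *
b=snap('side');s=ctrl.get_state();print(s['eef_pos'],s['contact_force'],s['wrist_torque'],s['qpos'][5],s['tcp_rot'])
E
```

```text
[0.59221142 0.02917747 0.19737291] [ 4.29567364  4.07490568 -7.79342029] [ 0.80857248 -1.09631414  0.65371901] 0.07552927958378418 [ 7.73753788e-01  6.33485675e-01  9.69477593e-04 -1.89599730e-04]
```

The torque climbs steadily (0.40, then 0.65 N m) with no further yield, so the disc is at its stop. I unload the twist and check the forces before lifting.

Call:
drive_tool(moves=[[[0,0,-0.15],[0,0,0],0.0],[[0,0,-0.15],[0,0,0],0.0],[[0,0,0],[0,0,0],0.0]])

```text
time: 17.05
eef_pos: [0.5926, 0.0285, 0.1986]
tcp_rot: [0.672, 0.74, 0.001, 0.001]
contact_force: [3.3, 1.9, -3.2]
opening: 0.264
finger_force: 118.4
```

```bash
python3 - <<'E'
from h import *
b=snap('side');s=ctrl.get_state();print(s['eef_pos'],s['contact_force'],s['wrist_torque'],s['qpos'][5],s['tcp_rot'])
g=b['image'].max(2)
for y in range(180,198): print(y,' '.join('%3d'%x for x in g[y,322:344]))
E
```

```text
[0.59254603 0.0284607  0.19864887] [ 3.69438586  1.60836109 -3.38416629] [ 0.55610037 -0.86154568  0.03779758] -0.21770764546575117 [6.73021349e-01 7.39622336e-01 8.37739695e-04 6.01481620e-04]
180  57  85  91  89  87  82  81  84  85  82  80  69  66  63  50  30  23  19  23  19  19  16
181  63  83  87  84  81  65  51  49  49  41  36  52  66  67  42  20  10  11  13   6  12   9
182  36  47  41  33  31  24  18  19  17  14  16  52  66  66  35  15   6   9  11   5  10  11
183  14  18  14  13  11  10   4  11  11   9  24  78  73  67  33  13  12  11  10  11   4  10
184   8   7  11  11   9  11   9   5  13  10  34 104  82  69  35  12   9  10   9   7   9   8
185  10   7   8   9  12  10   8  10   7  10  32 107  92  69  32  13  12   6   8   9  11  10
186   9   9   9   9   7  10   9  10  12   8  33 106  91  68  31  13  10   8  10  10   4  11
187  10  11   6  10  16  17  19  22  15  11  34 104  90  71  31  12   8   6   8  10   7   9
188  10  10  10  22  50  54  54  58  33  15  33 103  88  69  31  10   7   8   9  11  10  10
189   9  11  10  10  21  27  29  31  18  13  33 101  89  69  34  17  13   9   8  11   9   9
190  10   7   7   9  12  13  19  36  53  51  60 104  88  76  80  65  40  22  12  11   7  13
191   8  11   9   9  12  14  52 121 158 124 116 116 105  95 133 148  94  60  29  13  11  11
192   9   9   7   6   8  18  69 158 176 171 134 121 111  85  94 111  99  93  71  30   9   9
193  14  10  10  10   6  31 105 163 178 178 172 146 107  82 100 168 170 163 140  61  18   9
194  16  14  10   6  18  33 108 150 166 173 175 168 126 103 126 173 182 157 118  56  18   6
195  16  13  11  20  57  79 114 143 133 137 151 143 155 127 131 135 127 104  90  60  26  12
196   9   9   9  30 112 180 144 146 127 121 120 102 111  97  95  94  91  86  81  44  24  15
197  10  10   8  25  85 159 168 155 127 120 112  93  99  90  93  88  85  83  78  35  13  10
```

Call:
drive_tool(moves=[[[0,0,0],[0,0,-0.01],0.0],[[0,0,0],[0,0,-0.02],0.0],[[0,0,0],[0.0447,-0.0058,0],0.0],[[0,0,0],[0,0,0],0.0],[[0,0,0],[0,0,0],0.0]])

```text
time: 17.73
eef_pos: [0.5819, 0.0719, 0.2289]
tcp_rot: [0.673, 0.74, -0.0, 0.0]
contact_force: [0.2, 0.5, -1.8]
opening: 0.267
finger_force: 118.8
```

```bash
python3 - <<'E'
from h import *
b=snap('side');s=ctrl.get_state();p=s['eef_pos'];print(p,s['contact_force'],s['wrist_torque'])
print('tip pred',proj(b,np.array(p)-[0,0,.0993]))
for c in((.594,.0245),(.5935,.0265)):
  print('cam',proj(b,[*c,.106]),'btn',proj(b,[c[0]-.0109,c[1]+.0437,.094]),proj(b,[c[0]-.0109,c[1]+.0437,.1]))
g=b['image'].max(2)
for y in range(160,204): print(y,' '.join('%3d'%x for x in g[y,316:346]))
E
```

```text
[0.58194715 0.07157197 0.22857276] [-0.41706076 -0.26108911 -1.50429197] [-0.03585975  0.06380437 -0.05787577]
tip pred [326.95651451 176.59306207]
cam [334.17528513 192.84744935] btn [327.24354347 189.22100138] [327.30115757 187.19618773]
cam [333.85156626 192.48284139] btn [326.94508626 188.87787907] [327.0017149  186.85542732]
160  32  40  50  56  37  34  30  29  31  33  30  33  33  36  42  46  70 119 181 199 201 202 201 201 202 202 202 202 202 200
161  26  22  25  30  31  34  32  33  31  33  46  47  43  56 108 125 177 193 201 202 202 203 201 202 202 202 203 201 201 199
162  16  23  25  20  15  30  32  31  32  44 101  75  68 101 179 192 200 202 202 202 201 203 202 202 202 202 202 202 198 172
163  13  14  15  12  15  21  33  37  33  58 136  90  74 108 188 200 202 202 202 202 202 201 202 202 202 202 202 202 188 168
164  11  18  14  14  14  31  39  44  36  77 141  93  74 109 187 202 202 203 202 202 201 202 203 202 203 202 203 200 181 144
165  25  24  19  22  29  31  33  32  45 103 124  85  73 107 188 201 203 202 201 201 202 202 203 202 202 202 203 201 182 112
166  32  31  31  30  31 
[... 3987 characters left out ...]
  54 142 160 151 134 126  99  85  95  95  89  84  82  81  63  29  10  12  13  13
199  18  20  17  17  12  16  18  18  18  17  31  92 147 151 137 130 116  93  98  91  96  82  76  64  48  30  18  15  17  16
200  15  18  18  17  15  14  18  17  19  18  21  51 116 110 118 117 112  83  64  56  55  37  32  28  25  18  18  19  16  17
201  16  14  16  17  18  17  14  15  15  18  18  27  61  60  66  60  48  35  27  25  23  18  18  16  17  20  17  16  16  16
202  16  16  15  18  17  18  14  15  19  18  17  18  26  25  26  23  21  17  19  18  19  18  16  18  21  19  16  18  18  16
203  16  15  17  18  20  17  17  14  15  14  18  17  16  18  16  18  18  16  17  16  18  19  16  18  16  20  17  18  16  19
```

Call:
drive_tool(moves=[[[0,0,0],[0,0.001,0.015],0.0],[[0,0,0],[0,0,0.01],0.0],[[0,0,0],[0,0,0.004],0.0],[[0,0,0],[0,0,0],0.0]])

```text
time: 18.27
eef_pos: [0.5826, 0.0722, 0.1979]
tcp_rot: [0.673, 0.74, -0.001, -0.001]
contact_force: [-0.4, -0.3, -2.0]
opening: 0.265
finger_force: 118.8
```

Call:
drive_tool(moves=[[[0,0,0],[0,0,0.003],0.0],[[0,0,0],[0,0,0],0.0]])

```text
time: 18.52
eef_pos: [0.5829, 0.0724, 0.1959]
tcp_rot: [0.673, 0.74, 0.0, 0.0]
contact_force: [0.3, 0.1, -0.5]
opening: 0.265
finger_force: 118.8
```

The tip is at 96.6 mm, below the caddy's top, so it has entered the recess freely. I press down.

Call:
drive_tool(moves=[[[0,0,0],[0,0,0.003],0.0],[[0,0,0],[0,0,0],0.0]])

```text
time: 18.77
eef_pos: [0.583, 0.0724, 0.1929]
tcp_rot: [0.673, 0.74, 0.0, 0.0]
contact_force: [0.7, -0.0, -0.4]
opening: 0.267
finger_force: 118.9
```

Call:
drive_tool(moves=[[[0,0,0],[0,0,0.003],0.0],[[0,0,0],[0,0,0],0.0]])

```text
time: 19.02
eef_pos: [0.583, 0.0724, 0.19]
tcp_rot: [0.673, 0.74, 0.0, 0.0]
contact_force: [-0.5, -0.1, 1.3]
opening: 0.266
finger_force: 119.2
```

Call:
drive_tool(moves=[[[0,0,0],[0,0,0.003],0.0],[[0,0,0],[0,0,0],0.0]])

```text
time: 19.27
eef_pos: [0.5833, 0.0723, 0.1882]
tcp_rot: [0.673, 0.74, 0.0, 0.0]
contact_force: [-1.5, 0.7, 6.0]
opening: 0.263
finger_force: 120.1
```

Call:
drive_tool(moves=[[[0,0,0],[0,0,0.002],0.0],[[0,0,0],[0,0,0],0.0]])

```text
time: 19.52
eef_pos: [0.5836, 0.0724, 0.1881]
tcp_rot: [0.673, 0.74, 0.0, 0.001]
contact_force: [-3.8, -0.4, 11.9]
opening: 0.267
finger_force: 120.7
```

The force climbs at a fixed height, with the tip at 88.8 mm, so the button is fully down. One more slight press, then lift away and turn back.

Call:
drive_tool(moves=[[[0,0,0],[0,0,0.001],0.0],[[0,0,0],[0,0,-0.02],0.0],[[0,0,0],[0,0,-0.03],0.0],[[0,0,0],[0,0,-0.032],0.0],[[0,0,-0.18],[0,0,0],0.0]])

```text
time: 20.15
eef_pos: [0.5846, 0.0723, 0.2697]
tcp_rot: [0.602, 0.799, 0.002, 0.003]
contact_force: [0.4, 1.2, -0.4]
opening: 0.269
finger_force: 118.8
```

Call:
drive_tool(moves=[[[0,0,-0.18],[0,0,0],0.0],[[0,0,-0.18],[0,0,0],0.0],[[0,0,-0.18],[0,0,0],0.0],[[0,0,-0.18],[0,0,0],0.0],[[0,0,-0.18],[0,0,0],0.0]])

```text
time: 20.78
eef_pos: [0.5828, 0.0723, 0.2654]
tcp_rot: [0.194, 0.981, -0.0, -0.0]
contact_force: [-0.1, 0.7, -2.0]
opening: 0.264
finger_force: 118.8
```

Call:
drive_tool(moves=[[[0,0,-0.17],[0,0,0],0.0],[[0,0,0],[0,0,0],0.0]])

```text
time: 21.02
eef_pos: [0.5828, 0.0723, 0.2655]
tcp_rot: [0.114, 0.994, -0.0, -0.0]
contact_force: [-0.0, -0.4, -0.6]
opening: 0.269
finger_force: 118.8
```

```bash
python3 - <<'E'
from h import *
b=snap('side');s=ctrl.get_state();p=np.array(s['eef_pos']);print(p,s['tcp_rot'],s['qpos'].round(3))
x,y,_,_=s['tcp_rot'];X=np.array([2*x*x-1,2*x*y]);Y=np.array([2*x*y,2*y*y-1]);d=np.array([.579,-.2977])-p[:2];print(X@d,Y@d)
g=b['image'].max(2)
for r in range(184,192): print(r,' '.join('%3d'%v for v in g[r,320:335]))
E
```

```text
[0.58278833 0.07234076 0.26553652] [ 1.14106381e-01  9.93468523e-01 -1.50276488e-05 -1.67923486e-04] [-0.049  0.082  1.78  -0.     1.28  -1.391]
-0.08020677287156751 -0.36126358066893033
184  11   5   7  11   9  11  12  11  12  10  10   8   9   8   9
185   9   7   9   9   8   8   8   8  11  11   9   9  10   9   7
186  11   8   9   9  11  12  10   9   9   9   7  10   9  10   8
187   8  10   9   8  10   7   8   7  12   9   9   8   9   8   8
188   7  10   9  10   6   9  10  10  10  10  10   8   9   8  11
189   7   8   8  12  10   8  10  10   6   9  17  22  26  35  52
190   9   8  12  11   8   7   8  12  18  40  65  76  84 118 165
191  17  13  14  13  11  11   9  16  49 118 156 145 121 121 178
```

The button's bright sliver at side row 188 has vanished, so it stays down. Now I go back above the block.

Call:
drive_tool(moves=[[[0,0,0],[-0.01145,-0.0516,0],0.0],[[0,0,0],[-0.01145,-0.0516,0],0.0],[[0,0,0],[-0.01145,-0.0516,0],0.0],[[0,0,0],[-0.01145,-0.0516,0],0.0],[[0,0,0],[-0.01145,-0.0516,0],0.0]])

```text
time: 21.7
eef_pos: [0.5807, -0.1936, 0.2658]
tcp_rot: [0.114, 0.993, 0.0, 0.0]
contact_force: [0.3, 0.6, -1.6]
opening: 0.268
finger_force: 118.8
```

Call:
drive_tool(moves=[[[0,0,0],[-0.01145,-0.0516,0],0.0],[[0,0,0],[-0.0115,-0.0516,0.005],0.0],[[0,0,0],[0,0,0],0.0],[[0,0,0],[0,0,0],0.0]])

```text
time: 22.2
eef_pos: [0.58, -0.2974, 0.2604]
tcp_rot: [0.114, 0.994, 0.0, -0.0]
contact_force: [0.7, -0.0, -1.5]
opening: 0.266
finger_force: 119.0
```

```bash
python3 - <<'E'
from h import *
b=snap('side');a=snap('top');s=ctrl.get_state();p=np.array(s['eef_pos']);print(p,s['tcp_rot'])
t=proj(b,p-[0,0,.0993]);print('tip',t)
u,v=357,254;im=b['image'].max(2)
for y in range(v-10,v+4): print(y,u-12,' '.join('%3d'%x for x in im[y,u-12:u+13]))
H=np.hstack([cv2.resize(b['image'][200:350,300:400],(400,600),interpolation=2),cv2.resize(a['image'][150:240,270:330],(400,600),interpolation=2)])
cv2.imwrite('pics/back.png',np.clip(H[:,:,::-1].astype(float)*1.5,0,255).astype(np.uint8))
E
```

```text
[ 0.58039164 -0.29638652  0.26086587] [ 1.12463022e-01  9.93655890e-01  2.00849625e-04 -1.16191831e-05]
tip [357.8240252  253.20057567]
244 345  92  96  98 100  97 100 112 115 114 114 112 114 128 121  97  82 108 178 191 193 199 202 202 203 200
245 345 116 118 116 115 115 126 184 195 197 196 194 187 145 120  95  82 109 183 201 202 202 202 203 201 202
246 345 198 199 197 197 197 198 206 206 206 207 203 187 142 115  94  80 108 177 198 201 201 200 203 202 202
247 345 209 209 209 208 208 208 208 208 208 206 201 184 142 116  91  82 123 170 189 194 199 202 203 202 203
248 345 210 209 209 209 209 208 207 208 207 196 175 161 137 111  88  82 121 155 178 183 192 198 201 202 203
249 345 209 209 209 208 209 207 206 207 204 184 136 131 128 111  87  77  81 101 161 180 185 192 199 201 202
250 345 209 209 210 208 207 208 208 208 205 180 118  95 116 106  85  74  75 102 181 190 182 183 193 198 201
251 345 209 209 210 209 208 208 207 207 205 178 115  94 101  90  82  75  76 104 186 195 186 179 186 193 198
252 345 208 207 207 209 208 208 207 207 202 165 108  93  94  91  81  76  78 106 187 199 192 184 182 187 194
253 345 208 209 207 207 208 206 207 207 204 161 106  92  93  92  90  82  79 115 190 199 196 188 181 181 188
254 345 207 208 208 208 207 207 207 207 203 168 122 106 105 104 103  98 100 120 191 201 199 192 182 180 183
255 345 208 208 207 207 206 207 208 207 205 201 193 177 174 171 170 155 150 157 195 202 199 193 183 177 181
256 345 206 208 206 207 207 208 207 206 207 206 205 202 202 201 200 199 199 199 203 202 199 192 184 175 179
257 345 207 206 207 207 208 207 207 207 206 205 204 205 205 205 205 204 203 205 204 202 199 195 185 172 177
```

View pics/back.png

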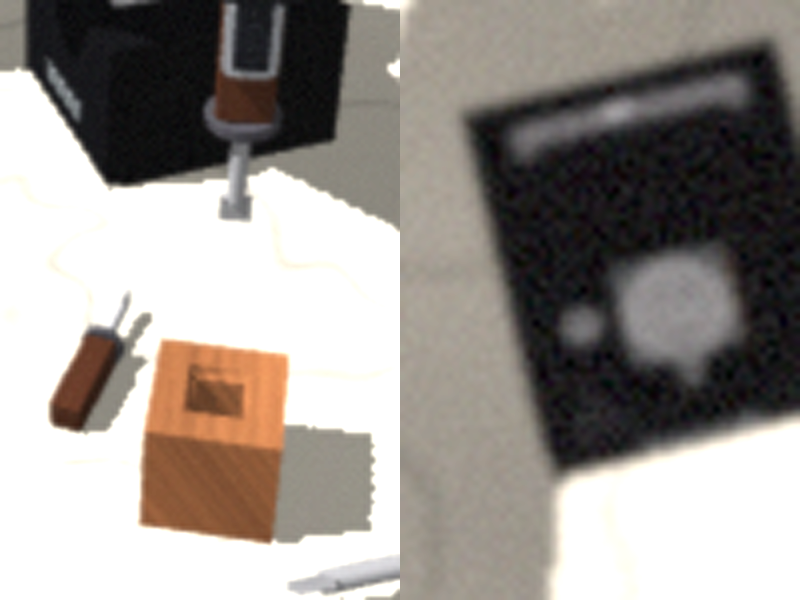

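The tray is home and the button sits low. The empty hole is at side (354,297.5), and the tip is at (358.5,254.8), now slightly tilted in the grip. I compute the tip's offset from the hole in the same camera.

```bash
python3 - <<'E'
from h import *
b=snap('side');s=ctrl.get_state();print(s['eef_pos'])
R=b['image'][...,0].astype(int)
for y in range(284,312,2): print(y,' '.join('%3d'%v for v in R[y,334:376]))
h=onz(b,354,297.5,.06);print('hole',h)
for z in(.1585,.1615): print('tip',z,onz(b,358.5,254.8,z),'before',onz(b,359.8,253.3,z))
# collar: bright/dark ring rows
for y in range(222,240): print(y,' '.join('%3d'%v for v in b['image'][y,346:374].max(1)))
E
```

```text
[ 0.58047258 -0.29626749  0.26101207]
284 119 182 201 205 204 202 183 187 188 192 199 201 203 203 203 205 205 206 206 209 208 208 210 209 208 209 208 208 208 210 210 211 210 211 210 211 211 211 211 211 210 211
286 182 197 201 203 202 188 151 140 140 147 145 143 142 137 136 139 150 155 160 165 164 168 181 191 192 201 203 204 206 207 208 209 209 210 211 210 210 211 211 211 211 211
288 173 175 181 187 189 166 142 136 137 141 143 142 138 135 128 133 144 148 146 142 135 144 151 148 144 146 150 151 150 152 156 164 167 169 168 177 181 188 198 208 212 210
290  95  97 126 175 176 149 139 138 138 141 145 142 137 129 125 132 142 147 146 138 133 144 151 148 144 147 151 151 147 150 154 157 160 159 156 162 162 166 191 206 207 206
292 120 180 201 201 185 148 139 139 140 142 144 141 133  97  93  95 108 119 118 114 116 129 137 139 139 141 146 148 149 150 156 158 161 159 156 153 156 164 179 184 184 184
294 188 202 203 199 166 143 138 140 140 142 143 142 130  85  79 106 116 129 143 144 136 135 150 155 149 147 151 156 156 150 150 159 161 158 155 156 160 165 188 192 189 189
296 191 202 203 191 153 141 13
[... 2964 characters left out ...]
  10
234  11  12  12   8  10  12  11  11  16  17  25  36  49  51  49  46  43  38  33  25  21  18  14  11  11  11  10   8
235   9  11  12  12  12  10  11  14  12  11  13  29  62  72  71  63  47  24  18  13  13  12  11  11  12  12  10  10
236   9   9   9  10  10  10  11  12  12  13  14  28  68  73  77  73  52  22  16  13  12   9  11  11  11  12  16  23
237  10   8  11  11  12  10  11  10  12  12  16  44  98  82  77  73  47  21  10  13  12  15  19  24  28  36  51  65
238   7  10  10  12  12  13  13  10  11   8  20  63 112  90  76  73  46  23  20  25  35  49  53  80  85  86  87  89
239   9  12  13  12  11  10  10  12  11  11  21  68 116 104  83  73  62  54  67  82  85  88  88  92  93  92  93  94
```

Call:
drive_tool(moves=[[[0,0,0],[0.0018,0.0012,0.04],0.0],[[0,0,0],[0,0,0.04],0.0],[[0,0,0],[0,0,0.02],0.0],[[0,0,0],[0,0,0.01],0.0],[[0,0,0],[0,0,0],0.0]])

```text
time: 22.98
eef_pos: [0.5791, -0.296, 0.1512]
tcp_rot: [0.112, 0.994, -0.0, 0.0]
contact_force: [0.6, -0.1, -1.1]
opening: 0.267
finger_force: 119.0
```

Call:
drive_tool(moves=[[[0,0,0],[0,0,0.015],0.0],[[0,0,0],[0,0,0.015],0.0],[[0,0,0],[0,0,0],0.0]])

```text
time: 23.35
eef_pos: [0.5775, -0.2953, 0.1185]
tcp_rot: [0.113, 0.994, 0.001, -0.002]
contact_force: [-0.8, 0.1, -1.1]
opening: 0.267
finger_force: 119.0
```

Call:
drive_tool(moves=[[[0,0,0],[0,0,0.007],0.0],[[0,0,0],[0,0,0],0.0]])

```text
time: 23.6
eef_pos: [0.5785, -0.296, 0.1133]
tcp_rot: [0.113, 0.994, 0.0, -0.0]
contact_force: [-0.0, 0.0, -1.3]
opening: 0.265
finger_force: 119.0
```

Call:
drive_tool(moves=[[[0,0,0],[0,0,0.003],0.0],[[0,0,0],[0,0,0],0.0]])

```text
time: 23.85
eef_pos: [0.5787, -0.2961, 0.1108]
tcp_rot: [0.113, 0.994, 0.0, -0.0]
contact_force: [0.1, 0.5, -1.6]
opening: 0.264
finger_force: 119.0
```

Call:
drive_tool(moves=[[[0,0,0],[0,0,0.002],0.0],[[0,0,0],[0,0,0],0.0]])

```text
time: 24.1
eef_pos: [0.579, -0.2962, 0.1094]
tcp_rot: [0.113, 0.994, -0.0, 0.0]
contact_force: [-0.1, 1.1, 0.3]
opening: 0.268
finger_force: 119.4
```

Call:
drive_tool(moves=[[[0,0,0],[0,0,0.001],0.0],[[0,0,0],[0,0,0],0.0]])

```text
time: 24.35
eef_pos: [0.579, -0.2963, 0.1094]
tcp_rot: [0.113, 0.994, -0.0, 0.0]
contact_force: [-1.6, 1.2, 5.2]
opening: 0.264
finger_force: 119.8
```

The collar rests on the block, at the same height as at the start. I release with a moderate opening, withdraw upward and look.

Call:
drive_tool(moves=[[[0,0,0],[0,0,-0.001],0.03],[[0,0,0],[0,0,0],0.05],[[0,0,0],[0,0,0],0.075],[[0,0,0],[0,0,0],0.075],[[0,0,0],[0,0,0],0.075]], grip_force=20)

```text
time: 24.98
eef_pos: [0.5787, -0.2961, 0.1087]
tcp_rot: [0.113, 0.994, 0.0, -0.0]
contact_force: [-0.1, -0.0, -0.1]
opening: 0.876
finger_force: 0.0
```

Call:
drive_tool(moves=[[[0,0,0],[0,0,-0.02],0.075],[[0,0,0],[0,0,-0.05],0.075],[[0,0,0],[0,0,-0.06],0.075],[[0,0,0],[0,0,-0.03],0.075],[[0,0,0],[0,0,0],0.075]])

```text
time: 25.6
eef_pos: [0.5803, -0.2971, 0.275]
tcp_rot: [0.113, 0.994, -0.002, 0.004]
contact_force: [-0.2, 1.0, -0.3]
opening: 0.879
finger_force: 0.0
```

```bash
python3 - <<'E'
from h import *
b=snap('side');a=snap('top')
H=np.hstack([cv2.resize(b['image'][150:350,290:450],(480,600),interpolation=2),cv2.resize(a['image'][140:240,190:243+0],(318,600),interpolation=2)])
H=np.vstack([b['image'][130:400,:],a['image'][100:300,:]])
H=np.hstack([H,np.zeros((470,160,3),np.uint8)])
H[:240,640:]=cv2.resize(b['image'][245:325,325:378],(160,240),interpolation=2)
H[250:410,640:]=cv2.resize(a['image'][180:220,290:330],(160,160),interpolation=2)
cv2.imwrite('pics/final.png',np.clip(H[:,:,::-1].astype(float)*1.4,0,255).astype(np.uint8))
s=ctrl.get_state();print(s['eef_pos'],s['contact_force'],s['time'])
E
```

```text
[ 0.5784692  -0.29588406  0.26893722] [ 0.71271059 -0.42076815 -0.7239858 ] 25.7
```

View pics/final.png

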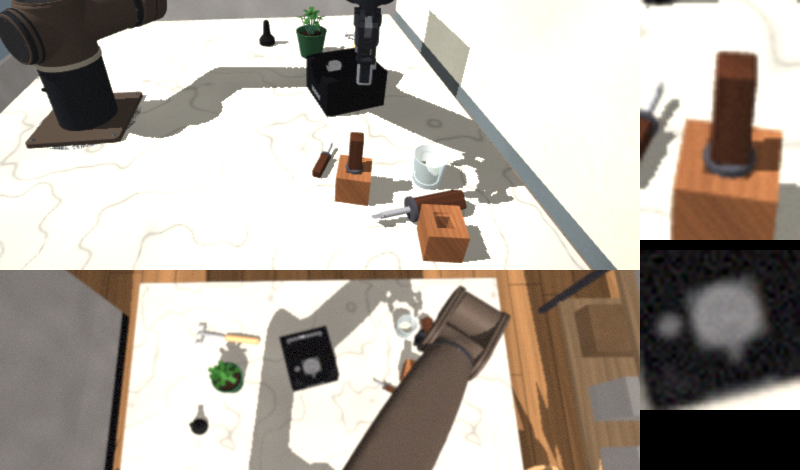

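The final view shows the driver upright in the near block (side (355,285)) and the tray flush. The button is down, the bystanders are in their places, and the gripper is clear. I hand in.

```bash
python3 -c "
from plant import ctrl
print(ctrl.sign_off())"
```

```text
the job is handed in; nothing more can be done
None
```

I handed the job in at about 26 s: the tray is home, the cam is turned to its stop, the lock button is down, and the screwdriver is upright in its block again; the two look-alike screwdrivers toppled on their own near the start, with the arm well clear of them.

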